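# Tip the cuvettes into the catch basin

### The job

Two hinged tip trays stand on the lab bench, each behind its own handle and in front of its own white basin. On the tray that holds the two oblong black cuvettes, lift the handle until both cuvettes have slid out into the basin behind it, then lower the tray gently all the way back down (do not let it drop) and let go of the handle.

Things in the scene. Friction and masses are not known exactly. Their poses are not given: they have to be found in the camera images.
- stand_hinge (a point): Middle of the tray's hinge line on its fixed stand, 60 mm above the bench. z up, y along the hinge, x level, away from the robot, tray to basin (yaw within 15 degrees). Tray when down: x -150 to 0 mm, 130 wide, floor at z 0, 18 mm walls on 3 sides, open at the hinge. Fixed open white basin: inside x -2 to +138, y -64 to +64 mm, floor z -48, rim z -6. A like stand with round caps is not used.
- tray_handle (a point): Middle of the handle, a round bare steel bar 10 mm thick above the tray's free edge, parallel to the hinge, 80 mm clear between its legs. Tray down: at x -165, y 0, z +50 mm in the hinge frame (110 mm above the bench); its own axes are then the hinge's. It swings with the tray about the hinge. Pinched from above, a finger on each side (x), it turns freely between the fingers.
- tray (a joint): Tilt of the cuvettes' tray about its hinge, rad: 0 = down and level (its start), grows as the handle is lifted up and over towards the basin, stop at 1.25. Cuvettes slide out between about 0.45 and 0.85. The tray weighs about 0.4 kg and falls back if let go.
- cuvette_a_mid (a point): Centre of one black plastic cuvette, a plain bar of 45 x 12.5 x 12.5 mm (long side along its x), about 14 g, lying loose in the tray at any yaw.
- cuvette_b_mid (a point): Centre of the other cuvette, alike in every way.
There are look-alikes about, which are no part of the job. Leave any green or orange look-alike of the part that bears cuvette_b_mid alone.

How it is judged (in metres and radians):
On the way:
1. the tray is lifted and both cuvettes have slid out into its basin while it is still up (value of joint tray above 0.3 rad and x of cuvette_a_mid in the frame of stand_hinge between -0.002 and 0.138 m and y of cuvette_a_mid in the frame of stand_hinge between -0.066 and 0.066 m and z of each of cuvette_a_mid, cuvette_b_mid in the frame of stand_hinge below 0 m and x of cuvette_b_mid in the frame of stand_hinge between -0.002 and 0.138 m and y of cuvette_b_mid in the frame of stand_hinge between -0.066 and 0.066 m), for 0.1 s.
At the end, for the whole second after the job is handed in: The cuvettes' tray is back down (tilt under 0.06 rad, about 10 mm at the handle) and the centres of both cuvettes are inside its basin (within the basin's inner walls, below its rim level plus 6 mm) (value of joint tray below 0.06 rad and x of cuvette_a_mid in the frame of stand_hinge between -0.002 and 0.138 m and y of cuvette_a_mid in the frame of stand_hinge between -0.066 and 0.066 m and z of each of cuvette_a_mid, cuvette_b_mid in the frame of stand_hinge below 0 m and x of cuvette_b_mid in the frame of stand_hinge between -0.002 and 0.138 m and y of cuvette_b_mid in the frame of stand_hinge between -0.066 and 0.066 m); the robot touches nothing.
It fails at once if the tray drops or is slammed down (it turns downward faster than 2.5 rad/s, about 0.4 m/s at the handle) (velocity of joint tray below -2.5 rad/s).
It also fails if it takes over 38 s, if anything falls off the work surface, if the arm or the gripper's body presses on something with over 40 N, if the wrist force passes 120 N, or if a joint passes its speed limit or range.

### The arm

A 7-joint arm with a two-finger parallel gripper is mounted at the origin on the work surface. World frame = base frame: x ahead of the robot, y to its left, z up, the work surface at z = 0. Lengths are in mm, angles in rad, forces in N, time in s.
With the tool pointing down it reaches from about 425 to 875 mm from the base axis. Payload 4.7 kg.
Tool frame: the origin (TCP) lies on the centre line of the jaws, within the pads' length; the fingertips stand env.tips_ahead ahead of it and the grasp point (between the pads) lies 11 mm behind it (env.tips_ahead is the distance from the TCP to the fingertips, in mm); z points along the fingers, y is the line along which they close (so a half turn about z gives the same grasp; the last joint's range is limited). The gripper opens to 87 mm and grips with 3 to 60 N. Pads are 19 mm wide; open, the fingers measure 117 mm over their backs; the gripper's body (75 mm by 190 mm) begins 51 mm behind the grasp point.
Start: joints at [1.271, 0.321, -0.07, 1.45, 0.023, 1.371, -0.057], TCP at [200.619, -618.285, 230.587] pointing down, gripper open.
Joint ranges: [-2.86, 2.86], [-0.3, 2.09], [-1.38, 1.24], [0.06, 2.45], [-1.56, 4.7], [0.09, 2.05], [-2.69, 2.69]. Speed limits (rad/s): [2.57, 2.57, 3.14, 3.14, 3.14, 3.14, 3.14].

### API

Orientations are given as a unit quaternion [x, y, z, w].
In Python, from bench import env, grab_frame, camera_info, workorder gives the robot as it stands. The module is installed in compiled form; this text tells all that it offers.
- The arm moves only by the tool drive_tool, never from a script. Its argument "plan" is a list of rows, each a list of 6 numbers: the shift along the tool's x, y, z each as a share of 30 mm, from -1 to 1, then the turn, a rotation vector about the tool's x, y, z each as a share of 6 degrees, from -1 to 1. In form: [[tx, ty, tz, rx, ry, rz], ...]. A call has 1 to 20 rows; each row shifts and turns the commanded pose from where the row before left it, along the tool's axes as they then stand; what a row does not reach is not made up. A row lasts 1/12 s, in which the tool goes at most 41.7 mm and 7.16 degrees, less where a joint would pass 70% of its speed; a pose out of reach is approached as far as the arm can. A call with a number of a shift or a turn outside -1 to 1 is refused whole. A call with a gripper value outside its range is refused whole. "gripper" is the closure, from 0 (fully open) to 1 (shut), set as the call begins (left out, the last holds). The fingers move at their own pace and stop on an object; "squeeze" is the grip in N (left out, the last holds). Time passes only in rows, so rows that do not move let the fingers close. It gives the time, the measured TCP pose, the force, the opening and the grip force at its end, in the units of the state.
- env.state(): the state, without advancing time (a new reading comes with each control period).
- grab_frame(name): name is "side" or "top"; returns the picture (384x512x3 uint8, red, green, blue); there is no depth.
- camera_info(name): a dict with "fx", "fy", "cx", "cy" (pixels), "dist_coeffs" ([k1, k2, p1, p2, k3] as OpenCV has them; the pictures are not rectified), "cam_to_world" (4x4, takes a point from camera to world coordinates). Camera axes: x right, y up, looking along -z (the intrinsics and any distortion apply to the point x, -y, -z); pixel columns grow to the right and rows downward; lengths in mm; the calibration is good to about 2 mm. A picture is of the moment at which its call begins. camera_info takes no time and is no camera call.
- workorder.finish_job(): hands the job in; it is judged then, once.
The state is a dict: "clock": time; "joint_positions": joint angles; "dq": joint speeds; "joint_torque": joint torques, N m; "tcp_pos": TCP position; "tcp_rot": TCP orientation; "wrist_force": force on the tool from outside, world axes, zero at the start; "wrist_torque": the same for the moment, N m; "width": finger opening in mm; "finger_force": force on a finger pad.
Only numpy, scipy, OpenCV 4.12 (cv2) and the standard library are available. Lean on these libraries where they do the work, as an engineer would, in place of code of your own. Each camera call takes 0.05 s, during which the arm holds its last target. There are 200 camera calls.

## Working session

There is one attempt and no reset: what is moved stays moved. The work goes in short steps, Python scripts to look and compute and a tool call to move; the robot and the scene stay as the last step left them, time stands still between calls to the robot, and variables do not carry over. Pictures are saved under pics/ and viewed, at most 10 in all, crops included, and the job is handed in when it is done.

Besides the shell and the picture viewer there is one more tool, called after "Emit:" as name([rows], argument=value, ...), one row to a line, values as JSON. drive_tool: Moves the arm, as the interface text tells. Shift numbers are shares of 30 mm and turn numbers shares of 6 degrees, none past 1 either way. Its arguments: {"type":"object","properties":{"plan":{"type":"array"},"gripper":{"type":"number"},"squeeze":{"type":"number"}},"required":["plan"]}

```bash
mkdir -p pics
python3 - <<'E'
from bench import env,grab_frame,camera_info
import cv2
for n in("side","top"):
    cv2.imwrite(f"pics/{n}0.png",cv2.resize(grab_frame(n)[:,:,::-1],(800,600),interpolation=cv2.INTER_CUBIC)); print(n,camera_info(n))
print(env.tips_ahead,env.state())
E
```

```text
side {'fx': 481.220341705949, 'fy': 481.220341705949, 'cx': 256.55941351559005, 'cy': 194.31630049786622, 'dist_coeffs': array([0.02473577, 0.        , 0.        , 0.        , 0.        ]), 'cam_to_world': array([[-9.99560789e-01,  2.63153370e-02, -1.36283423e-02,
         5.59492223e+02],
       [-2.78408768e-02, -6.76282877e-01,  7.36115722e-01,
         7.30325490e+02],
       [ 1.01545187e-02,  7.36171837e-01,  6.76718489e-01,
         7.62189523e+02],
       [ 0.00000000e+00,  0.00000000e+00,  0.00000000e+00,
         1.00000000e+00]])}
top {'fx': 390.85734862856447, 'fy': 390.85734862856447, 'cx': 253.43145233600333, 'cy': 189.4665603579167, 'dist_coeffs': array([0.02783613, 0.        , 0.        , 0.        , 0.        ]), 'cam_to_world': array([[ 5.80018902e-03,  9.87801724e-01, -1.55608840e-01,
         4.15446636e+02],
       [-9.99965025e-01,  4.79176964e-03, -6.85480234e-03,
         1.99956636e+01],
       [-6.02554386e-03,  1.55643157e-01,  9.87794969e-01,
         1.01601549e+03],
       [ 0.00000000e+00,  0.00000000e+00,  0.00000000e+00,
         1.00000000e+00]])}
8.0 {'clock': 0.1, 'joint_positions': array([ 1.27108328,  0.32172425, -0.07008112,  1.45155541,  0.02265461,
        1.3707998 , -0.05691024]), 'dq': array([-0.00185673, -0.00150344, -0.00136981, -0.00485422,  0.00176171,
       -0.00046093,  0.00037183]), 'joint_torque': array([ 2.60612687e-04, -4.92572522e+01, -4.05657962e-01, -3.13396239e+01,
       -6.41447143e-02,  3.95186828e-02,  9.71334339e-05]), 'tcp_pos': array([ 200.43220794, -617.81917753,  229.58564287]), 'tcp_rot': array([ 9.87713084e-01,  1.56275847e-01, -2.05680132e-04, -8.25216180e-04]), 'wrist_force': array([-0.40139356, -0.1242734 ,  0.25282102]), 'wrist_torque': array([-0.0160917 , -0.00741646, -0.03514816]), 'finger_force': 0.0, 'width': 87.00598318628936}
```

View pics/top0.png

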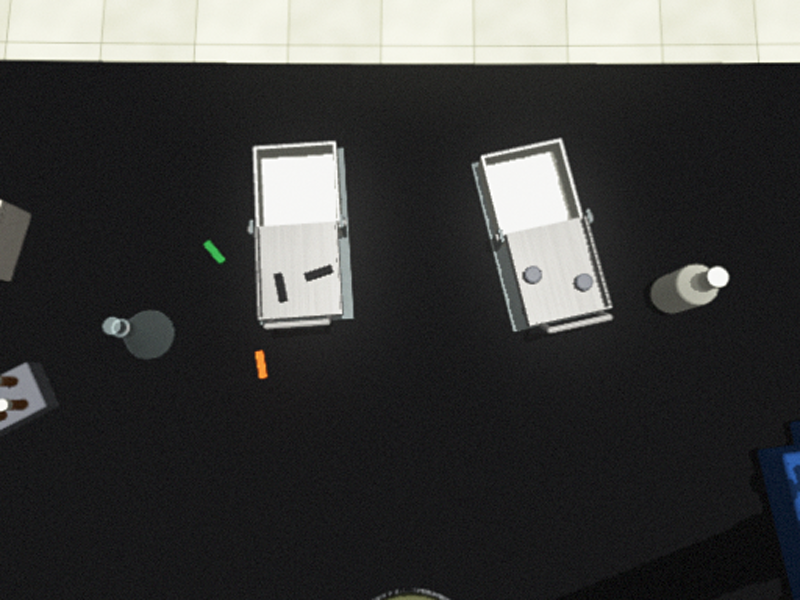

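View pics/side0.png

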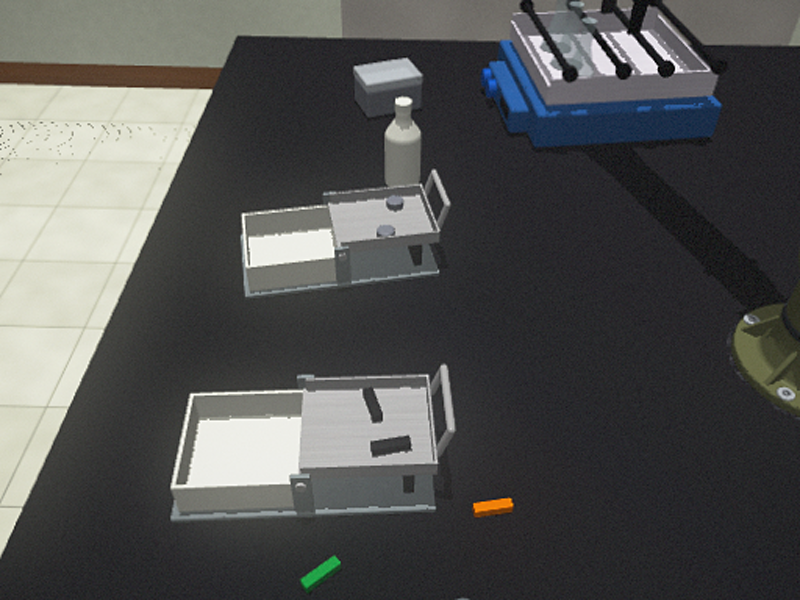

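The top view shows the cuvette tray on the left: handle ends are at about (265,324) and (329,321), and the hinge line runs from (258,225) to (340,222). The side view shows the handle bar from about (444,368) to (450,457). The other tray has round caps.

```bash
cat > h.py <<'E'
import numpy as np,cv2
from bench import camera_info
def pix(n,u,v,z,s=0.64):
    c=camera_info(n);K=np.array([[c['fx'],0,c['cx']],[0,c['fy'],c['cy']],[0,0,1]])
    p=cv2.undistortPoints(np.array([[[(u+.5)*s-.5,(v+.5)*s-.5]]],float),K,c['dist_coeffs'])[0,0]
    T=c['cam_to_world'];d=T[:3,:3]@[p[0],-p[1],-1];o=T[:3,3]
    return (o+d*(z-o[2])/d[2]).round(1)
E
python3 - <<'E'
from h import *
for n,u,v,z in [("top",265,324,110),("top",329,321,110),("side",445,369,110),("side",450,456,110),("top",258,225,60),("top",340,222,60),("side",301,387,60),("side",301,466,60),("top",250,227,65),("top",343,227,65)]: print(n,u,v,pix(n,u,v,z))
from bench import env
from scipy.spatial.transform import Rotation as R
print(R.from_quat(env.state()['tcp_rot']).as_matrix().round(3))
E
```

```text
top 265 324 [515.4 221.8 110. ]
top 329 321 [520.4 126.5 110. ]
side 445 369 [518.1 131.6 110. ]
side 450 456 [514.8 254.9 110. ]
top 258 225 [681.5 250.4  60. ]
top 340 222 [687.2 118.2  60. ]
side 301 387 [692.4 122.1  60. ]
side 301 466 [677.8 237.7  60. ]
top 250 227 [676.7 261.9  65. ]
top 343 227 [677.5 112.7  65. ]
[[ 0.951  0.309 -0.001]
 [ 0.309 -0.951  0.002]
 [-0.    -0.002 -1.   ]]
```

Emit:
drive_tool([
  [0,-0.5,-0.8,0,0,0],
  [0,-0.8,-0.8,0,0,0],
  [0,-0.8,-0.6,0,0,0],
  [0.5,-0.8,0,0,0,-0.26],
  [1,-0.4,0,0,0,-0.52],
  [1,0,0,0,0,-0.52],
  [1,0,0,0,0,-0.52],
  [1,0,0,0,0,-0.52],
  [1,0,0,0,0,-0.52],
  [1,0,0,0,0,-0.52],
  [1,0,0,0,0,-0.52],
  [1,0,0,0,0,-0.52],
  [1,0,0,0,0,-0.52],
  [1,0,0,0,0,-0.52],
  [1,0,0,0,0,-0.52],
  [1,0,0,0,0,-0.52],
  [1,0,0,0,0,-0.52],
], gripper=0.3, squeeze=25)

```text
clock: 1.52
tcp_pos: [484.6, -281.8, 296.0]
tcp_rot: [0.865, 0.502, -0.0, -0.0]
wrist_force: [-0.2, 0.4, -0.1]
width: 61.1
finger_force: 0.0
```

Emit:
drive_tool([
  [1,-0.16,0,0,0,-0.34],
  [1,-0.16,0,0,0,-0.34],
  [1,-0.16,0,0,0,-0.34],
  [1,-0.16,0,0,0,-0.34],
  [1,-0.16,0,0,0,-0.34],
  [1,-0.16,0,0,0,-0.34],
  [1,-0.16,0,0,0,-0.34],
  [1,-0.16,0,0,0,-0.34],
  [1,-0.16,0,0,0,-0.34],
  [1,-0.16,0,0,0,-0.34],
  [1,-0.16,0.3,0,0,-0.34],
  [1,-0.16,0.6,0,0,-0.34],
  [1,-0.16,0.8,0,0,-0.34],
  [0.8,-0.16,0.8,0,0,-0.34],
  [0.5,-0.16,0.6,0,0,-0.34],
  [0.3,0,0.3,0,0,-0.3],
  [0,0,0,0,0,0],
  [0,0,0,0,0,0],
])

```text
clock: 3.02
tcp_pos: [534.7, 151.7, 194.6]
tcp_rot: [0.692, 0.722, -0.0, 0.0]
wrist_force: [-0.3, -0.2, -0.0]
width: 61.1
finger_force: 0.0
```

Run:
```python
from bench import env,grab_frame
import cv2,numpy as np
a=grab_frame("side")[:,:,::-1][190:370,170:330];b=grab_frame("top")[:,:,::-1][60:240,130:260]
f=lambda i:cv2.resize(i,None,fx=2.7,fy=3.2 if 0 else 2.7,interpolation=cv2.INTER_CUBIC)
cv2.imwrite("pics/c1.png",np.hstack([f(a),f(b)]))
s=env.state();print(s['tcp_pos'],s['tcp_rot'],s['joint_positions'])
```

```text
[535.74259965 150.75802523 195.69586866] [6.92653386e-01 7.21269900e-01 5.00142870e-04 8.76397912e-04] [ 0.38621137  0.21936228 -0.80064042  1.71324786  0.16522299  1.27654495
 -0.4098975 ]
```

View pics/c1.png

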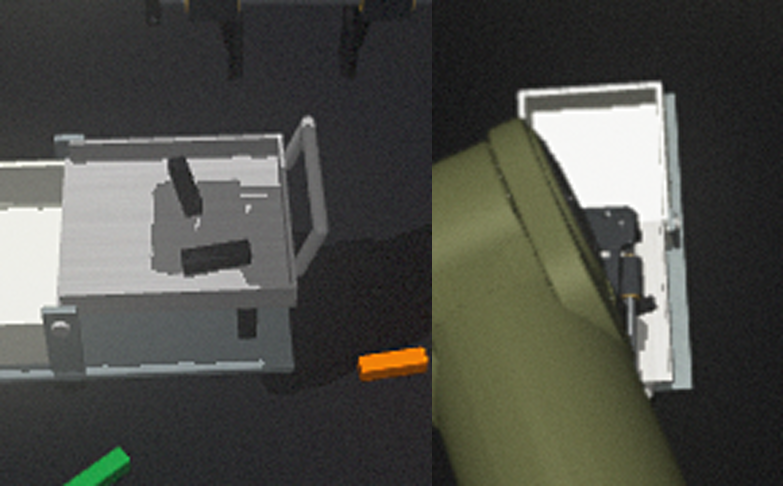

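Run:
```python
from h import *
g=lambda x,y,z:pix("side",170+(x+.5)/2.7-.5,190+(y+.5)/2.7-.5,z,1.)
for a in [(309,121,110),(322,229,110),(63,160,60),(60,297,60),(236,76,187),(349,76,187)]: print(a,g(*a))
```

```text
(309, 121, 110) [519. 128. 110.]
(322, 229, 110) [512.2 219.6 110. ]
(63, 160, 60) [690.9 125.7  60. ]
(60, 297, 60) [678.3 241.1  60. ]
(236, 76, 187) [568.6 162.9 187. ]
(349, 76, 187) [498.3 160.2 187. ]
```

Emit:
drive_tool([
  [0.4,-0.3,0,0,0,-0.1],
  [0.4,-0.3,0.3,0,0,0],
  [0,0,0.6,0,0,0],
  [0,0,0.8,0,0,0],
  [0,0,0.8,0,0,0],
  [0,0,0.5,0,0,0],
  [0,0,0.25,0,0,0],
  [0,0,0,0,0,0],
])

```text
clock: 3.78
tcp_pos: [514.3, 175.0, 96.2]
tcp_rot: [0.688, 0.726, -0.001, -0.001]
wrist_force: [0.4, -0.2, -0.2]
width: 60.6
finger_force: 0.0
```

Emit:
drive_tool([
  [0,0,0,0,0,0],
  [0,0,0,0,0,0],
  [0,0,0,0,0,0],
  [0,0,0,0,0,0],
  [0,0,0,0,0,0],
  [0,0,0,0,0,0],
  [0,0,0,0,0,0],
  [0,0,0,0,0,0],
  [0,0,0,0,0,0],
  [0,0,0,0,0,0],
], gripper=1, squeeze=20)

```text
clock: 4.62
tcp_pos: [516.6, 175.5, 97.1]
tcp_rot: [0.688, 0.726, 0.001, 0.001]
wrist_force: [5.3, 1.2, -4.1]
width: 8.8
finger_force: 20.0
```

Run:
```python
from bench import env,grab_frame
import cv2,numpy as np
a=grab_frame("side")[:,:,::-1][170:370,150:350]
cv2.imwrite("pics/c2.png",cv2.resize(a,None,fx=3,fy=3,interpolation=cv2.INTER_CUBIC))
s=env.state();print(s['tcp_pos'],s['tcp_rot'],s['joint_positions'],s['width'],s['finger_force'],s['wrist_force'])
```

```text
[516.60096626 175.52880174  97.13921779] [0.68775157 0.72594456 0.00130555 0.00075776] [ 0.32254395  0.29951626 -0.79686741  1.84905622  0.24098931  1.08905042
 -0.51027244] 9.06792867022114 19.993684105575085 [ 5.41213208  0.59463476 -4.11655477]
```

View pics/c2.png

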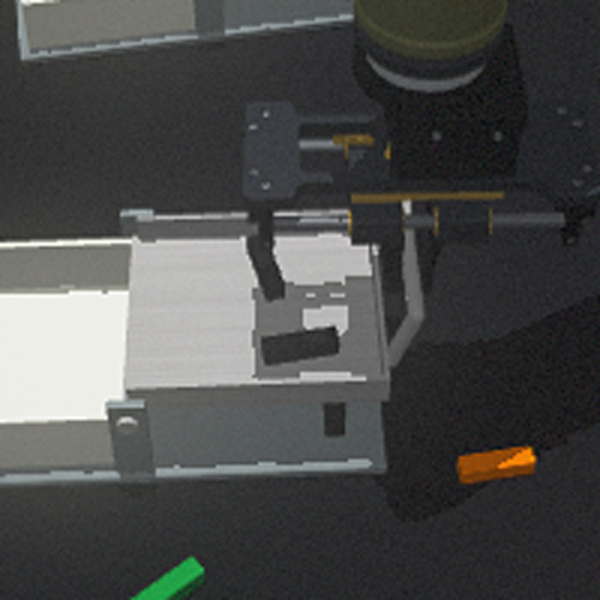

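The bar is gripped: opening 9 mm at 20 N, and the gripper sits over the middle of the handle. I'll lift it along the arc.

Emit:
drive_tool([
  [0,0.097,-0.27,0,0,0],
  [0,0.097,-0.27,0,0,0],
  [0,0.125,-0.26,0,0,0],
  [0,0.125,-0.26,0,0,0],
  [0,0.148,-0.245,0,0,0],
  [0,0.148,-0.245,0,0,0],
  [0,0.172,-0.23,0,0,0],
  [0,0.172,-0.23,0,0,0],
  [0,0.13,-0.14,0,0,0],
  [0,0.13,-0.14,0,0,0],
  [0,0.13,-0.14,0,0,0],
  [0,0.142,-0.128,0,0,0],
  [0,0.142,-0.128,0,0,0],
  [0,0.142,-0.128,0,0,0],
  [0,0,0,0,0,0],
  [0,0,0,0,0,0],
])

```text
clock: 6.0
tcp_pos: [572.0, 179.2, 179.7]
tcp_rot: [0.688, 0.726, 0.0, -0.001]
wrist_force: [4.4, 2.3, -9.1]
width: 9.1
finger_force: 20.5
```

Run:
```python
from bench import env,grab_frame
import cv2,numpy as np
a=grab_frame("side")[:,:,::-1][170:370,90:350]
cv2.imwrite("pics/c3.png",cv2.resize(a,None,fx=3,fy=3,interpolation=cv2.INTER_CUBIC))
s=env.state();print(s['tcp_pos'],s['tcp_rot'],s['joint_positions'],s['width'],s['finger_force'],s['wrist_force'])
```

```text
[571.91039963 179.1327522  179.57755153] [ 6.87526941e-01  7.26158174e-01  1.22373503e-04 -9.98044975e-04] [ 0.30127596  0.33967413 -0.78941766  1.62787575  0.24751817  1.27892312
 -0.47679391] 8.667765352360849 20.54124690592289 [  5.27067582   2.32636788 -10.02668748]
```

View pics/c3.png

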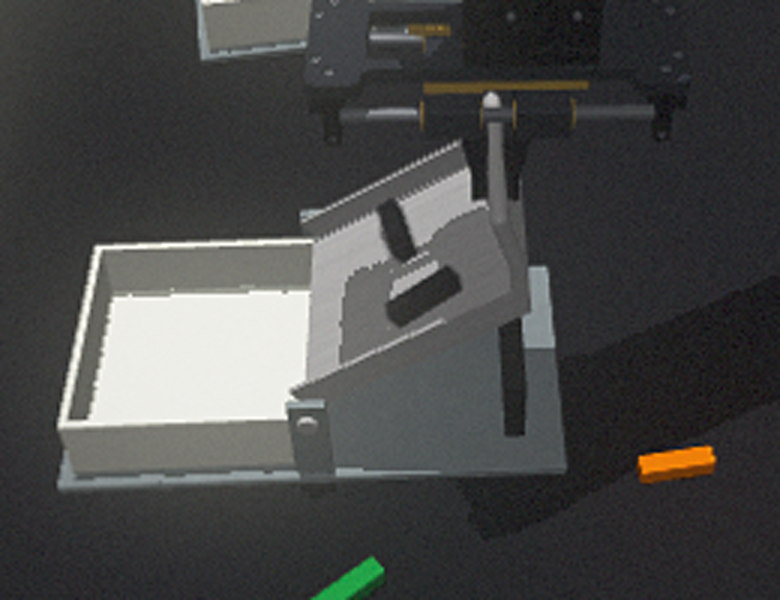

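The tray is tilted about 0.6 rad and both cuvettes are still in it, at crop (397,230) and (423,295). I'll continue.

Emit:
drive_tool([
  [0,0.157,-0.112,0,0,0],
  [0,0.157,-0.112,0,0,0],
  [0,0.157,-0.112,0,0,0],
  [0,0,0,0,0,0],
  [0,0,0,0,0,0],
  [0,0.165,-0.097,0,0,0],
  [0,0.165,-0.097,0,0,0],
  [0,0.165,-0.097,0,0,0],
  [0,0,0,0,0,0],
  [0,0,0,0,0,0],
  [0,0.174,-0.079,0,0,0],
  [0,0.174,-0.079,0,0,0],
  [0,0.174,-0.079,0,0,0],
  [0,0,0,0,0,0],
  [0,0,0,0,0,0],
  [0,0,0,0,0,0],
  [0,0,0,0,0,0],
])

```text
clock: 7.47
tcp_pos: [616.4, 181.9, 206.3]
tcp_rot: [0.687, 0.726, -0.0, -0.001]
wrist_force: [2.2, 5.3, -12.3]
width: 8.5
finger_force: 20.5
```

Run:
```python
from bench import env,grab_frame
import cv2,numpy as np
a=grab_frame("side")[:,:,::-1][150:350,90:350]
cv2.imwrite("pics/c4.png",cv2.resize(a,None,fx=3,fy=3,interpolation=cv2.INTER_CUBIC))
s=env.state();print(s['tcp_pos'],s['tcp_rot'],s['joint_positions'],s['width'],s['finger_force'],s['wrist_force'])
```

```text
[616.41499299 181.9521179  206.27880844] [ 6.87413686e-01  7.26264886e-01 -2.56991269e-04 -1.29349505e-03] [ 0.25643144  0.41803234 -0.76936968  1.48116732  0.29055563  1.36181469
 -0.47546707] 8.430327361337083 20.53713195025921 [  2.52314539   4.69854977 -12.50770301]
```

View pics/c4.png

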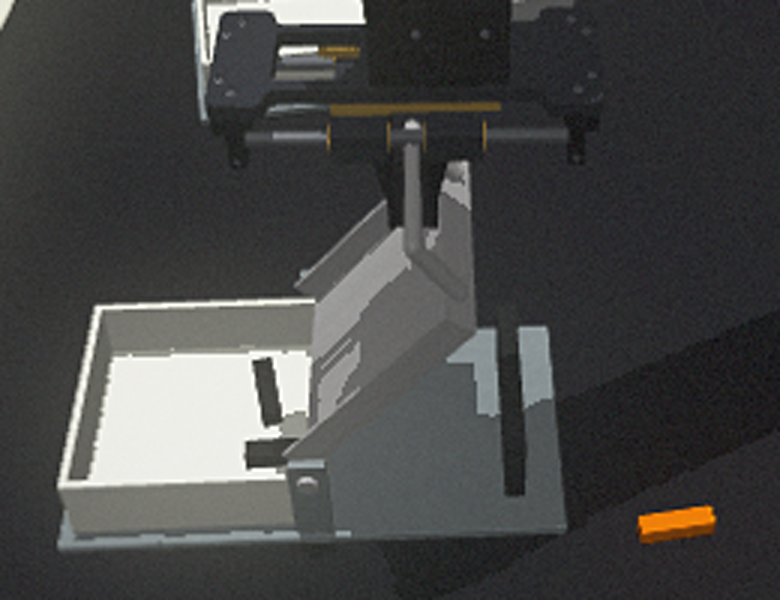

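Both cuvettes look to be in the basin, at crop (267,392) and (270,453). The second is partly hidden by the tray lip, so I'll check it closer.

Run:
```python
from bench import env,grab_frame
import cv2,numpy as np
a=grab_frame("side")[:,:,::-1][240:340,105:205];b=grab_frame("top")[:,:,::-1][70:170,145:245]
f=lambda i:cv2.resize(i,None,fx=4,fy=4,interpolation=cv2.INTER_CUBIC)
cv2.imwrite("pics/c5.png",np.hstack([f(a),f(b)]))
from h import *
c=camera_info("side");T=c['cam_to_world'];K=np.array([[c['fx'],0,c['cx']],[0,c['fy'],c['cy']],[0,0,1]])
th=np.radians(3.0)
for p in [(-2,-64,-48),(-2,64,-48),(-2,64,-6),(-2,0,-48),(138,0,-48),(20,35,-42),(20,0,-42)]:
    w=np.array([682+p[0]*np.cos(th)-p[1]*np.sin(th),183+p[0]*np.sin(th)+p[1]*np.cos(th),60+p[2]])
    q=T[:3,:3].T@(w-T[:3,3]);print(p,(q[0]/-q[2]*c['fx']+c['cx']-105)*4,(-q[1]/-q[2]*c['fy']+c['cy']-240)*4)
```

```text
(-2, -64, -48) 376.7000000118852 89.26902400935955
(-2, 64, -48) 358.6923190433631 311.59674137642605
(-2, 64, -6) 351.2651180001121 257.26159236212493
(-2, 0, -48) 368.16094293011975 194.6945406416553
(138, 0, -48) 70.82269151983428 198.84596848798174
(20, 35, -42) 313.96952712381676 250.18191712901694
(20, 0, -42) 320.4429059990716 187.6689780194713
```

View pics/c5.png

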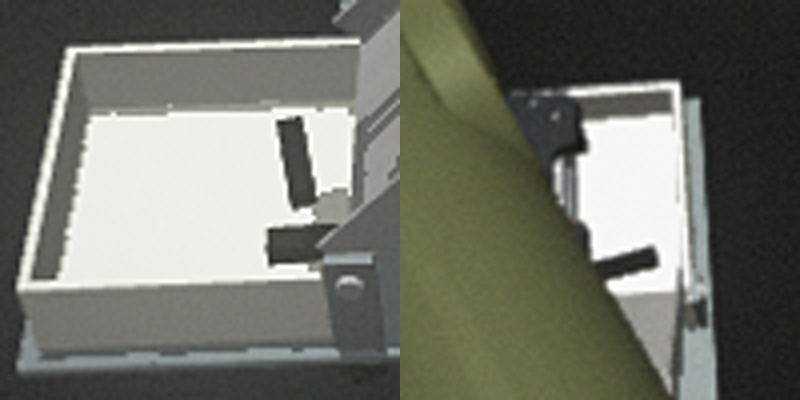

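The second cuvette lies flat: its visible end at (268,247) fits a centre at x≈20 mm, y≈33 mm in the hinge frame, on the basin floor. I'll lower the tray along the same arc.

Emit:
drive_tool([
  [0,-0.261,0.118,0,0,0],
  [0,-0.261,0.118,0,0,0],
  [0,-0.248,0.146,0,0,0],
  [0,-0.248,0.146,0,0,0],
  [0,-0.235,0.168,0,0,0],
  [0,-0.235,0.168,0,0,0],
  [0,-0.213,0.192,0,0,0],
  [0,-0.213,0.192,0,0,0],
  [0,-0.195,0.21,0,0,0],
  [0,-0.195,0.21,0,0,0],
  [0,-0.172,0.23,0,0,0],
  [0,-0.172,0.23,0,0,0],
  [0,-0.148,0.245,0,0,0],
  [0,-0.148,0.245,0,0,0],
  [0,-0.125,0.26,0,0,0],
  [0,-0.125,0.26,0,0,0],
  [0,0,0,0,0,0],
])

```text
clock: 9.03
tcp_pos: [520.6, 174.7, 111.5]
tcp_rot: [0.688, 0.726, -0.0, 0.0]
wrist_force: [5.1, -1.8, -3.9]
width: 9.0
finger_force: 20.0
```

Emit:
drive_tool([
  [0,-0.05,0.135,0,0,0],
  [0,-0.05,0.135,0,0,0],
  [0,-0.05,0.135,0,0,0],
  [0,-0.05,0.135,0,0,0],
  [0,0,0,0,0,0],
  [0,0,0,0,0,0],
  [0,0,0,0,0,0],
])

```text
clock: 9.62
tcp_pos: [516.7, 174.9, 99.1]
tcp_rot: [0.688, 0.726, 0.001, 0.002]
wrist_force: [1.0, -4.9, 10.1]
width: 9.0
finger_force: 20.0
```

Emit:
drive_tool([
  [0,0,0,0,0,0],
  [0,0,0,0,0,0],
  [0,0,0,0,0,0],
  [0,0,0,0,0,0],
  [0,0,0,0,0,0],
  [0,0,0,0,0,0],
  [0,0,0,0,0,0],
  [0,0,0,0,0,0],
], gripper=0.3)

```text
clock: 10.28
tcp_pos: [514.8, 175.5, 96.9]
tcp_rot: [0.688, 0.726, -0.0, -0.0]
wrist_force: [0.8, 0.3, 0.2]
width: 54.1
finger_force: 0.0
```

Emit:
drive_tool([
  [0,0,-0.3,0,0,0],
  [0,0,-0.6,0,0,0],
  [0,0,-0.8,0,0,0],
  [0,0,-0.8,0,0,0],
  [0,0,-0.8,0,0,0],
  [-0.5,-0.3,-0.5,0,0,0],
  [-1,-0.2,0,0,0,0.2],
  [-1,0,0,0,0,0.3],
  [-1,0,0,0,0,0.3],
  [-1,0,0,0,0,0.3],
  [-1,0,0,0,0,0.3],
  [-1,0,0,0,0,0.3],
  [-0.5,0,0,0,0,0],
  [0,0,0,0,0,0],
  [0,0,0,0,0,0],
])

```text
clock: 11.53
tcp_pos: [496.2, -35.4, 211.6]
tcp_rot: [0.75, 0.661, 0.0, 0.0]
wrist_force: [0.5, 0.7, 0.5]
width: 61.0
finger_force: 0.0
```

Run:
```python
from bench import env,grab_frame
import cv2,numpy as np
a=grab_frame("side")[:,:,::-1][190:350,90:310];b=grab_frame("top")[:,:,::-1][80:240,145:245]
f=lambda i:cv2.resize(i,None,fx=2.5,fy=2.5,interpolation=cv2.INTER_CUBIC)
cv2.imwrite("pics/c6.png",np.hstack([f(a),f(b)]))
s=env.state();print(s['tcp_pos'],s['width'],s['wrist_force'],s['clock'])
```

```text
[496.38810855 -33.32498261 211.48587809] 61.07957015132181 [ 0.51920725  0.34940548 -0.43838622] 11.6333
```

View pics/c6.png

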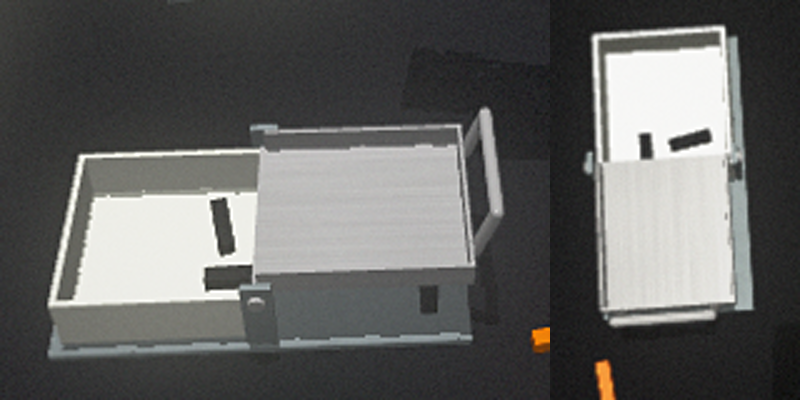

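Run:
```python
from h import *
th=np.radians(3.0)
def H(p): d=p-np.array([682,183,60]);return (np.array([d[0]*np.cos(th)+d[1]*np.sin(th),-d[0]*np.sin(th)+d[1]*np.cos(th),d[2]])).round(1)
t=lambda x,y,z:H(pix("top",145+(x-550+.5)/2.5-.5,80+(y+.5)/2.5-.5,z,1.))
s=lambda x,y,z:H(pix("side",90+(x+.5)/2.5-.5,190+(y+.5)/2.5-.5,z,1.))
for z in (12,24.5,35,45):
  print(z,"B far-left",t(639,133,z),s(205,290,z),"B far-right",t(651,132,z),s(205,267,z))
for z in (12,24.5): print("A ends",t(670,145,z),t(710,134,z),s(218,199,z),s(226,252,z))
print("basin far floor",t(665,52,12),s(85,250,12), "hinge edge",t(665,160,60),s(256,210,60))
```

```text
12 B far-left [ 45.   37.1 -48. ] [ 41.7  36.9 -48. ] B far-right [ 45.5  24.4 -48. ] [ 43.8  16.6 -48. ]
24.5 B far-left [ 41.   34.8 -35.5] [ 39.4  45.4 -35.5] B far-right [ 41.5  22.2 -35.5] [ 41.5  25.6 -35.5]
35 B far-left [ 37.7  32.8 -25. ] [ 37.5  52.7 -25. ] B far-right [ 38.1  20.3 -25. ] [ 39.6  33.1 -25. ]
45 B far-left [ 34.5  30.9 -15. ] [ 35.7  59.5 -15. ] B far-right [ 34.9  18.6 -15. ] [ 37.8  40.2 -15. ]
A ends [ 30.3   4.4 -48. ] [ 40.3 -38.4 -48. ] [ 40.5 -47.4 -48. ] [ 29.4   3.3 -48. ]
A ends [ 26.5   2.5 -35.5] [ 36.4 -39.7 -35.5] [ 38.2 -37.4 -35.5] [ 27.4  12.5 -35.5]
basin far floor [134.    7.4 -48. ] [135.6  -0.6 -48. ] hinge edge [0.2 2.5 0. ] [3.2 1.7 0. ]
```

The tray is down and both cuvettes lie in the basin: A's centre is at about x=32 mm and B's at about x=19 mm in the hinge frame, both near floor level. The arm is clear, so I'll hand in.

```bash
python3 -c "
from bench import workorder
print(workorder.finish_job())"
```

```text
the job is handed in; nothing more can be done
None
```

I tipped both cuvettes into the basin, lowered the tray gently all the way down, let go of the handle and moved the arm clear, then handed the job in at about 11.6 s; no verdict was returned.

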